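Put the stocktaking marker back in the pen cup

ROBOT

A 6-joint arm with a two-finger parallel gripper is mounted at the origin on the work surface. World frame = base frame: x ahead of the robot, y to its left, z up, the work surface at z = 0. Lengths are in m, angles in rad, forces in N, time in s.
With the tool pointing down it reaches from about 0.375 to 0.9 m from the base axis. Payload 3.1 kg.
Tool frame: the origin (TCP) lies at the very end of the fingers, on their centre line; the grasp point (between the pads) lies 19 mm behind it; z points along the fingers, y is the direction in which the jaws open and shut (so a half turn about z gives the same grasp; the last joint's range is limited). The gripper opens to 87 mm and grips with 3 to 60 N. Pads are 19 mm wide; open, the fingers measure 117 mm over their backs; the gripper's body (75 mm by 190 mm) begins 51 mm behind the grasp point.
Start: joints at [-1.373, 0.527, 1.433, -0, 1.181, -0.178], TCP at [0.23, -0.581, 0.188] pointing down, gripper open.
Joint ranges: [-3.08, 3.08], [-0.75, 2.2], [0.22, 2.44], [-1.43, 4.57], [0, 2.65], [-2.85, 2.85]. Speed limits (rad/s): [2.79, 2.79, 3.14, 3.14, 3.14, 3.14].

INTERFACE

Orientations are given as a unit quaternion [x, y, z, w].
In Python, from rig import robot gives the robot as it stands.
- The arm moves only by the tool arm_command, never from a script. Its argument "targets" is a list of rows, each a list of 5 numbers: the shift along the tool's x, y, z in cm, then the turn about the tool's z in rad, then the finger opening in cm, from 0 to 8.7. In form: [[dx, dy, dz, spin, hand], ...]. A call has 1 to 5 rows; each row is the pose to reach, as a shift and turn from the pose commanded when the call began, along the tool's axes at that moment; what a row does not reach only later rows make up. A row lasts 1/8 s, in which the tool goes at most 62.5 mm and 10.7 degrees, less where a joint would pass 70% of its speed; a pose out of reach is approached as far as the arm can. A call with a gripper value outside its range is refused whole. The fingers move at their own pace and stop on an object; "newtons" is the grip in N (left out, the last holds). Time passes only in rows, so rows that repeat a pose let the fingers close. It gives the time, the measured TCP pose, the force and the opening at its end, in the units of the state.
- robot.get_obs(): the state, without advancing time (a new reading comes with each control period).
- robot.camera(name): name is "side" or "top" or "wrist"; returns (picture, depth): 480x640x3 uint8, red, green, blue; 480x640 float32, m along the optical axis (not along the pixel's ray), 0 where there is no reading.
- robot.camera_model(name): a dict with "mtx" (3x3 intrinsics, pixels), "k1" (the pictures are not rectified: a ray, as slopes to the right and down, at radius r is drawn at 1 + k1 r^2 times it, then the intrinsics apply), "extrinsics" (4x4, takes a point from world to camera coordinates). Camera axes: x right, y up, looking along -z (the intrinsics and any distortion apply to the point x, -y, -z); pixel columns grow to the right and rows downward; lengths in m; the calibration is good to about 2 mm. A picture is of the moment at which its call begins: read the wrist's pose just before it. camera_model takes no time and is no camera call; for the wrist camera it gives the pose at the moment of the call.
- robot.hand_in(): hands the job in, once; it reports no verdict.
The state is a dict: "time": time; "q": joint angles; "joint_velocities": joint speeds; "joint_torque": joint torques, N m; "position": TCP position; "tool_rot": TCP orientation; "ft_force": force on the tool from outside, world axes, zero at the start; "moment": the same for the moment, N m; "grip_width": finger opening in m.
Only numpy, scipy, OpenCV 4.12 (cv2) and the standard library are available. Lean on these libraries where they do the work, as an engineer would, in place of code of your own. Each camera call takes 0.05 s, during which the arm holds its last target.

TASK

Stocktaking is over: take the white marker that was left standing on the counter and lower it, cap down as it stands now, into the blue pen cup, so that it stands in the cup on the cup's floor (leaning on the rim as pens do is fine). Lower it into the cup before letting go, do not drop it from above the rim. Leave the yellow marker and the mug where they are, and leave the cup standing upright about where it is.

Things in the scene. Friction and masses are not known exactly. Their poses are not given: they have to be found in the camera images.
- white_marker_mid (a point): the white marker: a round marker pen 150 mm long standing upright on the counter on its black cap. The lowest 45 mm is the cap, 24 mm in diameter; above it is the white barrel, 20 mm in diameter, with a small black plug as the topmost 8 mm. Loose, about 45 g. This point is its centre, on its axis, 75 mm above its foot; z runs along the axis, from the cap to the plug
- pen_cup_rim (a point): the blue pen cup: a round straight-sided blue plastic cup without a handle, 72 mm outer diameter, 64 mm inner diameter, 85 mm high, floor 5 mm thick, standing loose on the counter, about 350 g, empty. This point is the centre of its mouth, at rim height; z points up
- yellow_marker_mid (a point): the yellow marker, a bystander: same shape and size as the white one but with a yellow barrel, standing loose and upright on its black cap. This point is its centre, 75 mm above its foot; z runs from the cap to the plug
- mug: the white coffee mug with a handle, a bystander: 80 mm in diameter, 95 mm high, the handle sticks out on its own +y side; loose. The origin is the centre of its underside
Things that resemble listed ones, but are neither listed nor needed, are in the scene too. Leave any red look-alike of the part that bears white_marker_mid alone.

How it is judged:
On the way:
1. the white marker, still held, has its foot at least 10 mm below the rim inside the cup (z of white_marker_mid in the frame of pen_cup_rim below 0.065 m and horizontal distance between white_marker_mid and pen_cup_rim below 0.03 m and contact force between the fingers and white_marker above 0.5 N), for 0.1 s.
At the end, for the whole second after the job is handed in: the white marker stands cap down on the floor of the blue cup, at rest, its centre within 30 mm of the cup's axis and between 30 mm below and 10 mm above the rim, its axis within 34 degrees of vertical; the cup is upright within 7 degrees and within 50 mm of where it was (z of white_marker_mid in the frame of pen_cup_rim between -0.03 and 0.01 m and horizontal distance between white_marker_mid and pen_cup_rim below 0.03 m and angle between white_marker_mid's own z axis and vertical below 0.6 rad and angle between pen_cup_rim's own z axis and vertical below 0.12 rad and distance of pen_cup_rim from where it was at the start of the episode below 0.05 m and linear speed of white_marker below 0.03 m/s); the robot touches nothing.
It fails at once if the yellow marker is moved by more than 30 mm or knocked over (distance of yellow_marker_mid from where it was at the start of the episode above 0.03 m).
It fails at once if the mug is moved by more than 30 mm (distance of mug from where it was at the start of the episode above 0.03 m).
It also fails if it takes over 40 s, if anything falls off the work surface, if the arm or the gripper's body presses on something with over 40 N, if the wrist force passes 120 N, or if a joint passes its speed limit or range.

## Working session

There is one attempt and no reset: what is moved stays moved. The work goes in short steps, Python scripts to look and compute and a tool call to move; the robot and the scene stay as the last step left them, time stands still between calls to the robot, and variables do not carry over. Pictures are saved under pics/ and viewed, and the job is handed in when it is done.

Besides the shell and the picture viewer there is one more tool, called after ">>>" in YAML: its name, and indented under it one key for each argument. arm_command: Moves the arm, as the interface text tells. Its arguments: {"type":"object","properties":{"targets":{"type":"array","items":{"type":"array","items":{"type":"number"}}},"newtons":{"type":"number"}},"required":["targets"]}

```bash
mkdir -p pics; cat > h.py <<'E'
import numpy as np, cv2
from rig import robot
def snap(name,fn):
    m=robot.camera_model(name); p,d=robot.camera(name)
    cv2.imwrite('pics/'+fn+'.png',p[:,:,::-1]); np.savez('pics/'+fn+'.npz',p=p,d=d,K=m['mtx'],k1=m['k1'],E=m['extrinsics'])
    return p,d,m
def ray(m,u,v):
    K=np.array(m['mtx']);E=np.array(m['extrinsics'])
    a=cv2.undistortPoints(np.array([[[u,v]]],float),K,np.array([float(m['k1']),0,0,0])) if False else None
    x=(u-K[0,2])/K[0,0];y=(v-K[1,2])/K[1,1];k=float(m['k1'])
    s=1
    for _ in range(30): s=1+k*(x*x+y*y)/s**2
    x/=s;y/=s
    R=E[:3,:3];t=E[:3,3]
    return -R.T@t, R.T@np.array([x,-y,-1.])
def onz(m,u,v,z):
    o,d=ray(m,u,v); return o+d*(z-o[2])/d[2]
def atd(m,u,v,dep):
    o,d=ray(m,u,v); return o+d*dep
E
python3 - <<'E'
from h import *
print(robot.get_obs())
for n in('side','top','wrist'):
    p,d,m=snap(n,n+'0'); print(n,m['k1'],np.round(m['extrinsics'],3).tolist())
E
```

```text
{'time': 0.0, 'q': array([-1.37251156e+00,  5.28448014e-01,  1.43391440e+00,  3.09432077e-05,
        1.18136829e+00, -1.78491412e-01]), 'joint_velocities': array([-0.00178081,  0.00248087, -0.00141867,  0.0001148 , -0.00239964,
        0.00020639]), 'joint_torque': array([-4.21185750e-04, -4.40045071e+01, -1.76593477e+01,  6.31854264e-02,
        5.82899828e-02, -1.87062428e-04]), 'position': array([ 0.22983414, -0.58034515,  0.18747901]), 'tool_rot': array([ 9.82307924e-01,  1.87269855e-01,  3.72660971e-06, -1.06911095e-03]), 'ft_force': array([0.22645153, 0.53316357, 0.60598098]), 'moment': array([0.01731151, 0.01422625, 0.01195714]), 'grip_width': 0.08678471553556509}
side -0.11969562455952594 [[-0.983, -0.186, 0.004, 0.523], [0.109, -0.556, 0.824, -0.119], [-0.15, 0.81, 0.566, -0.625], [0.0, 0.0, 0.0, 1.0]]
top 0.013760997220686308 [[-0.014, -0.999, 0.032, -0.015], [0.989, -0.009, 0.15, -0.549], [-0.15, 0.034, 0.988, -0.9], [0.0, 0.0, 0.0, 1.0]]
wrist -0.06373951683136812 [[0.368, -0.93, -0.002, -0.623], [0.895, 0.355, -0.269, 0.033], [0.251, 0.097, 0.963, -0.39], [0.0, 0.0, 0.0, 1.0]]
```

View pics/side0.png

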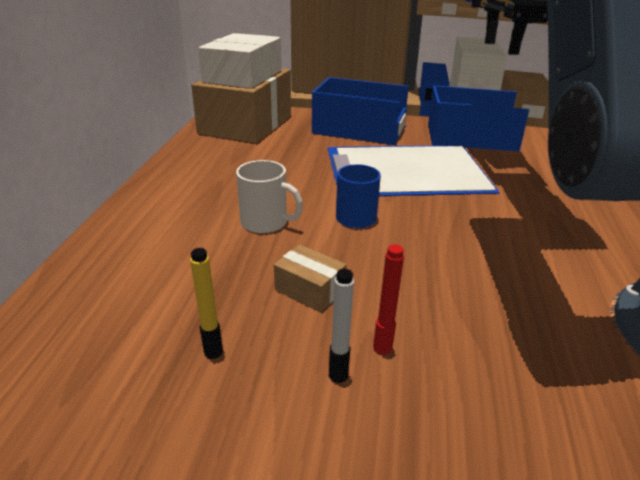

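View pics/top0.png

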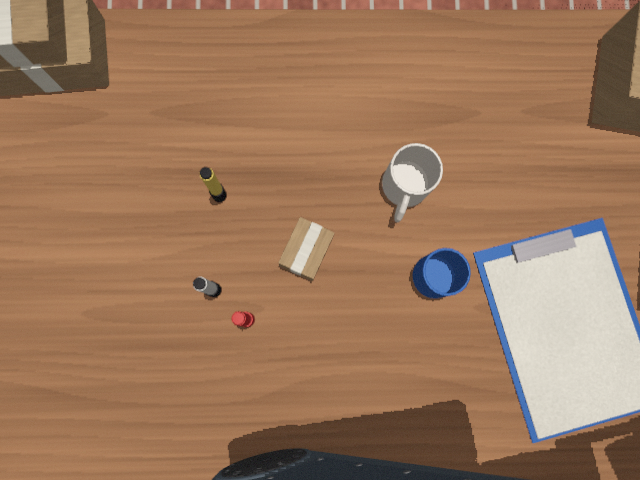

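View pics/wrist0.png

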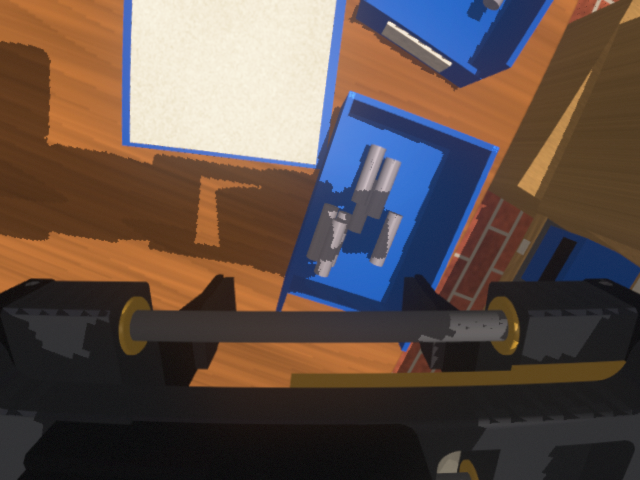

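Side view: the candidates are the yellow marker (plug 200,255), the white marker (plug 345,275, cap 340,365) and the red look-alike (395,250). In the top view the white plug is at (201,284), red at (242,320) and yellow at (207,174). The cup is at (442,273) and the mug at (412,175). White barrel on a black cap fits (345,275); I'll measure it and confirm in a crop.

```bash
python3 - <<'E'
from h import *
t=np.load('pics/top0.npz');s=np.load('pics/side0.npz')
a=cv2.resize(t['p'][240:340,160:280],None,fx=3.3,fy=3.3,interpolation=cv2.INTER_CUBIC)
b=cv2.resize(s['p'][240:400,310:420],None,fx=2.06,fy=2.06,interpolation=cv2.INTER_CUBIC)
h=min(a.shape[0],b.shape[0]);cv2.imwrite('pics/crop.png',np.hstack([a[:h],b[:h]])[:,:,::-1])
def pts(m,mask):
    ys,xs=np.nonzero(mask&(m['d']>0)); return np.array([atd(m,x,y,m['d'][y,x]) for x,y in zip(xs,ys)])
def win(x0,x1,y0,y1):
    w=np.zeros((480,640),bool);w[y0:y1,x0:x1]=1;return w
for nm,w in dict(white=win(188,226,272,302),red=win(228,258,308,332),yellow=win(195,230,162,208),cup=win(408,474,244,304),mug=win(378,446,140,225),box=win(275,338,215,285)).items():
    P=pts(t,w); P=P[P[:,2]>0.02]; zt=P[:,2].max(); Q=P[P[:,2]>np.percentile(P[:,2],99)-0.008]
    print(nm,'ztop %.3f'%zt,'top ctr',((Q.max(0)+Q.min(0))/2).round(4),'ext',(Q.max(0)-Q.min(0)).round(4),'all',P.min(0).round(3),P.max(0).round(3))
for nm,w in dict(white=win(325,356,265,385),yellow=win(188,225,245,360),cup=win(334,382,165,228),red=win(372,408,243,358),mug=win(236,304,160,232)).items():
    P=pts(s,w); P=P[P[:,2]>0.015]; print('side',nm,P.min(0).round(3),P.max(0).round(3),np.median(P,0).round(3))
# white plug pixel: side axis
for z,u,v in((.15,345,273),(.075,342,325),(.0,340,377)): print('side ray',z,onz(s,u,v,z).round(4))
for z,u,v in((.15,201,284),(0,213,291)): print('top ray',z,onz(t,u,v,z).round(4))
E
```

```text
Traceback (most recent call last):
  File "h.py", line 19, in atd
    o,d=ray(m,u,v); return o+d*dep
        ~~~^^^^^^^
  File "h.py", line 8, in ray
    K=np.array(m['mtx']);E=np.array(m['extrinsics'])
               ~^^^^^^^
KeyError: 'mtx is not a file in the archive'
```

View pics/crop.png

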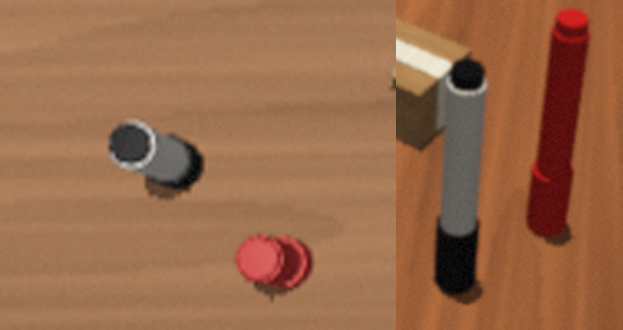

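The crop confirms it: the white/grey barrel with black plug and black cap is the target, with the red look-alike beside it.

```bash
sed -i "s/K=m\['mtx'\],k1=m\['k1'\],E=m\['extrinsics'\]/mtx=m['mtx'],k1=m['k1'],extrinsics=m['extrinsics']/" h.py
cat >> h.py <<'E'
class L(dict): pass
def load(fn):
    z=np.load('pics/'+fn+'.npz'); return {('mtx' if k=='K' else 'extrinsics' if k=='E' else k):z[k] for k in z.files}
def pts(m,mask):
    ys,xs=np.nonzero(mask&(m['d']>0)); return np.array([atd(m,x,y,m['d'][y,x]) for x,y in zip(xs,ys)])
def win(x0,x1,y0,y1):
    w=np.zeros((480,640),bool);w[y0:y1,x0:x1]=1;return w
E
python3 - <<'E'
from h import *
t=load('top0');s=load('side0')
for nm,w in dict(white=win(188,226,272,302),red=win(228,258,308,332),yellow=win(195,230,162,208),cup=win(408,474,244,304),mug=win(378,446,140,225),box=win(275,338,215,285)).items():
    P=pts(t,w); P=P[P[:,2]>0.02]; Q=P[P[:,2]>np.percentile(P[:,2],98)-0.008]
    print(nm,'ztop %.3f'%P[:,2].max(),'top ctr',((Q.max(0)+Q.min(0))/2).round(4),'ext',(Q.max(0)-Q.min(0)).round(4),'all',P.min(0).round(3),P.max(0).round(3))
for nm,w in dict(white=win(325,356,265,385),yellow=win(188,225,245,360),cup=win(334,382,165,228),red=win(372,408,243,358),mug=win(236,304,160,232)).items():
    P=pts(s,w); P=P[P[:,2]>0.015]; print('side',nm,P.min(0).round(3),P.max(0).round(3),np.median(P,0).round(3))
for z,u,v in((.15,345,273),(.075,342,325),(.0,340,377)): print('side ray',z,onz(s,u,v,z).round(4))
for z,u,v in((.15,199.7,283.9),(0,213.5,290)): print('top ray',z,onz(t,u,v,z).round(4))
# cup rim
hsv=cv2.cvtColor(t['p'],cv2.COLOR_RGB2HSV); b=((hsv[...,0]>100)&(hsv[...,0]<130)&(hsv[...,1]>150)&win(405,474,240,305)).astype(np.uint8)
c=max(cv2.findContours(b,0,2)[0],key=cv2.contourArea); print('cup bbox',cv2.boundingRect(c))
for u,v in((443,273),): print(onz(t,u,v,.085))
print(onz(t,446,271,.085),onz(t,470,271,.085),onz(t,421,271,.085))
E
```

```text
white ztop 0.154 top ctr [0.4686 0.1461 0.1494] ext [0.0151 0.0163 0.0091] all [0.457 0.134 0.021] [0.48  0.155 0.154]
red ztop 0.153 top ctr [0.4203 0.0931 0.1487] ext [0.0161 0.016  0.0086] all [0.41  0.082 0.023] [0.432 0.102 0.153]
yellow ztop 0.155 top ctr [0.6224 0.1391 0.1492] ext [0.018  0.0159 0.0107] all [0.611 0.128 0.02 ] [0.632 0.15  0.155]
cup ztop 0.090 top ctr [ 0.4864 -0.2079  0.0846] ext [0.0717 0.0721 0.0101] all [ 0.451 -0.244  0.02 ] [ 0.522 -0.172  0.09 ]
mug ztop 0.099 top ctr [ 0.6407 -0.1675  0.0942] ext [0.0795 0.0797 0.0101] all [ 0.569 -0.207  0.02 ] [ 0.68  -0.127  0.099]
box ztop 0.050 top ctr [ 0.5292 -0.0009  0.0454] ext [0.0957 0.0873 0.0097] all [ 0.481 -0.045  0.02 ] [0.577 0.043 0.05 ]
side white [ 0.455 -0.009  0.015] [0.506 0.162 0.15 ] [0.468 0.155 0.077]
side yellow [0.609 0.132 0.015] [0.632 0.155 0.15 ] [0.617 0.149 0.091]
side cup [ 0.448 -0.243  0.015] [ 0.519 -0.167  0.085] [ 0.483 -0.18   0.06 ]
side red [0.407 0.089 0.015] [0.431 0.109 0.15 ] [0.42  0.104 0.089]
side mug [ 0.566 -0.206  0.015] [ 0.678 -0.123  0.095] [ 0.629 -0.139  0.066]
side ray 0.15 [0.4659 0.1497 0.15  ]
side ray 0.075 [0.4661 0.1441 0.075 ]
side ray 0.0 [0.4638 0.1518 0.    ]
top ray 0.15 [0.4667 0.145  0.15  ]
top ray 0 [0.4675 0.1474 0.    ]
cup bbox (413, 249, 57, 49)
[ 0.48315171 -0.20293346  0.085     ]
[ 0.48607398 -0.20754946  0.085     ] [ 0.48567572 -0.24342575  0.085     ] [ 0.48649049 -0.17025166  0.085     ]
```

```bash
cat >> h.py <<'E'
from scipy.spatial.transform import Rotation as Ro
def togo(p):
    o=robot.get_obs(); R=Ro.from_quat(o['tool_rot']).as_matrix()
    print('t',o['time'],'pos',o['position'].round(4),'go cm',(R.T@(np.array(p)-o['position'])*100).round(2),'f',o['ft_force'].round(2),'w',round(o['grip_width'],4),'q',o['q'].round(2))
E
python3 -c "
from h import *
togo([.45,-.2,.22]);togo([.467,.146,.22])"
```

```text
t 0.15 pos [ 0.2299 -0.5805  0.1877] go cm [ 34.47 -27.29  -3.18] f [-0.08 -0.63 -0.48] w 0.0871 q [-1.37  0.53  1.43 -0.    1.18 -0.18]
t 0.15 pos [ 0.2299 -0.5805  0.1877] go cm [ 48.78 -58.84  -3.12] f [-0.08 -0.63 -0.48] w 0.0871 q [-1.37  0.53  1.43 -0.    1.18 -0.18]
```

>>> arm_command:
  targets:
    - [4,-3,-1.5,0,6]
    - [8,-6.3,-3,0,6]
    - [12,-9.5,-3.2,0,6]
    - [16,-12.6,-3.2,0,6]
    - [20,-15.8,-3.2,0,6]

```text
time: 0.78
position: [0.3584, -0.3591, 0.2204]
tool_rot: [0.982, 0.187, 0.0, -0.0]
ft_force: [1.1, 0.4, 0.6]
grip_width: 0.0605
```

```bash
python3 -c "
from h import *
togo([.45,-.2,.22]);togo([.467,.146,.22])"
```

```text
t 0.775 pos [ 0.3584 -0.3591  0.2204] go cm [ 14.36 -11.43   0.04] f [1.1  0.36 0.6 ] w 0.0605 q [-1.01  0.33  1.68  0.    1.13  0.19]
t 0.775 pos [ 0.3584 -0.3591  0.2204] go cm [ 28.66 -42.98   0.05] f [1.1  0.36 0.6 ] w 0.0605 q [-1.01  0.33  1.68  0.    1.13  0.19]
```

>>> arm_command:
  targets:
    - [4,-4,0,0,5]
    - [8,-8,0,0,5]
    - [12,-12,0,0,5]
    - [15,-16,0,0,5]
    - [17,-21,0,0,5]

```text
time: 1.4
position: [0.4396, -0.1014, 0.2204]
tool_rot: [0.982, 0.187, 0.001, 0.0]
ft_force: [0.5, 1.0, 0.0]
grip_width: 0.0502
```

>>> arm_command:
  targets:
    - [2,-5,0,0,5]
    - [4,-9,0,0,5]
    - [6,-13,0,0,5]
    - [7,-16,0,0,5]
    - [7,-16,0,0,5]

```text
time: 2.02
position: [0.4441, 0.0734, 0.2203]
tool_rot: [0.982, 0.189, -0.0, -0.0]
ft_force: [0.3, 0.4, 0.4]
grip_width: 0.0499
```

```bash
python3 -c "
from h import *
togo([.467,.146,.22]); snap('wrist','w1')"
```

```text
t 2.025 pos [0.4441 0.0734 0.2203] go cm [ 4.82 -5.89  0.03] f [0.27 0.39 0.42] w 0.0499 q [-0.09  0.25  1.81  0.    1.08  1.1 ]
```

View pics/w1.png

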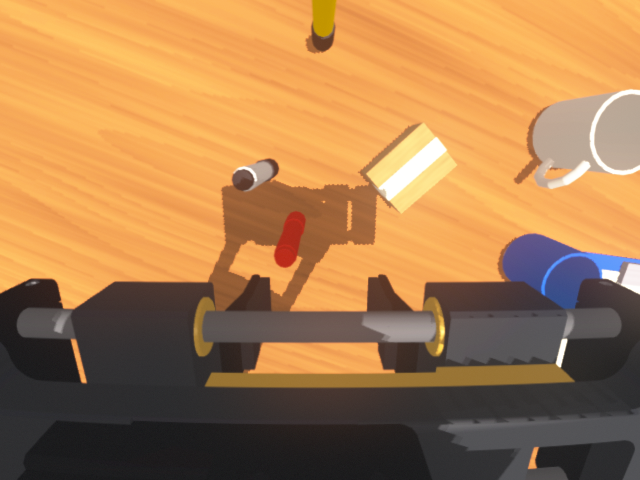

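The wrist view shows the white marker's plug at (243,181), red at (286,255) just behind, and the yellow marker at the top (323,35). I'll cross-check position from here.

```bash
python3 -c "
from h import *
w=load('w1');print(onz(w,243,181,.15),onz(w,272,168,.0))
P=pts(w,win(228,282,155,194));P=P[P[:,2]>.14];print(P.min(0),P.max(0))
P=pts(w,win(228,282,155,194));P=P[(P[:,2]>.1)&(P[:,2]<.13)];print(P.min(0),P.max(0))
togo([.467,.146,.22])"
```

```text
[0.46554031 0.14594195 0.15      ] [0.46713089 0.14374641 0.        ]
[0.45733777 0.13812036 0.14001471] [0.47591659 0.15719161 0.1518834 ]
[0.46001885 0.13795678 0.100231  ] [0.47588465 0.15150232 0.12993709]
t 2.075 pos [0.4445 0.0722 0.2203] go cm [ 4.82 -6.02  0.03] f [ 0.22 -0.87 -1.05] w 0.0504 q [-0.09  0.25  1.81 -0.    1.08  1.1 ]
```

All views agree: marker at (0.467, 0.146), upright.

>>> arm_command:
  targets:
    - [2.4,-3,0,0,5]
    - [4.8,-6,0,0,5]
    - [4.8,-6,0,0,5]
    - [4.8,-6,2.5,0,5]
    - [4.8,-6,4.5,0,5]

```text
time: 2.7
position: [0.4672, 0.1434, 0.1748]
tool_rot: [0.982, 0.187, -0.0, 0.0]
ft_force: [-0.4, -0.1, -0.4]
grip_width: 0.05
```

```bash
python3 -c "
from h import *
togo([.467,.146,.10]); snap('wrist','w2');snap('side','s2')
cv2.imwrite('pics/both2.png',cv2.resize(np.hstack([load('w2')['p'],load('s2')['p']])[:,:,::-1],(800,300)))"
```

```text
t 2.7 pos [0.4672 0.1434 0.1748] go cm [ 0.08 -0.26  7.48] f [-0.39 -0.14 -0.37] w 0.05 q [ 0.07  0.37  1.78 -0.    1.    1.27]
```

View pics/both2.png

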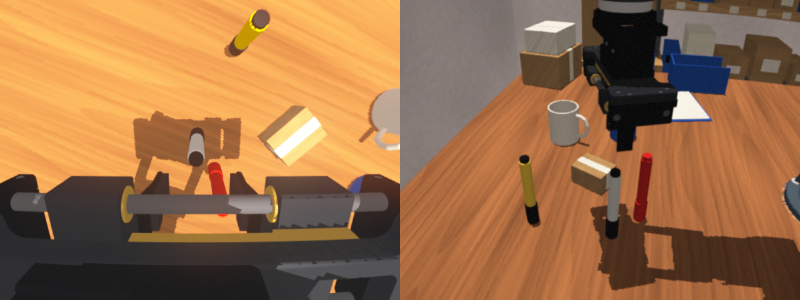

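```bash
python3 -c "
from h import *
w=load('w2')
def proj(m,p):
    E=m['extrinsics'];c=E[:3,:3]@np.array(p)+E[:3,3];x,y=c[0]/-c[2],-c[1]/-c[2];s=1+float(m['k1'])*(x*x+y*y);K=m['mtx'];return K[0,0]*x*s+K[0,2],K[1,1]*y*s+K[1,2]
im=w['p'].copy()
for p in([.467,.146,.15],[.467,.146,0],[.4672,.1434,.1748]):
    u=proj(w,p);print(u);cv2.circle(im,tuple(int(a) for a in u),4,(0,255,0),1)
s=load('s2');im2=s['p'].copy()
for p in([.467,.146,.15],[.467,.146,0],[.4672,.1434,.1748]):
    u=proj(s,p);print(u);cv2.circle(im2,tuple(int(a) for a in u),3,(0,255,0),1)
a=im[150:400,200:480];b=im2[100:400,200:500]
cv2.imwrite('pics/c2.png',np.hstack([cv2.resize(a,(448,400)),cv2.resize(b,(350,400))])[:,:,::-1])"
```

```text
(np.float64(315.9032826647218), np.float64(255.87205665909937))
(np.float64(316.89637595154875), np.float64(213.55454540337618))
(np.float64(319.6941635743588), np.float64(269.70455018172373))
(np.float64(344.3317578978981), np.float64(270.6074636911995))
(np.float64(337.92090692307505), np.float64(372.82950451718125))
(np.float64(345.69655661427475), np.float64(248.46368087978206))
```

View pics/c2.png

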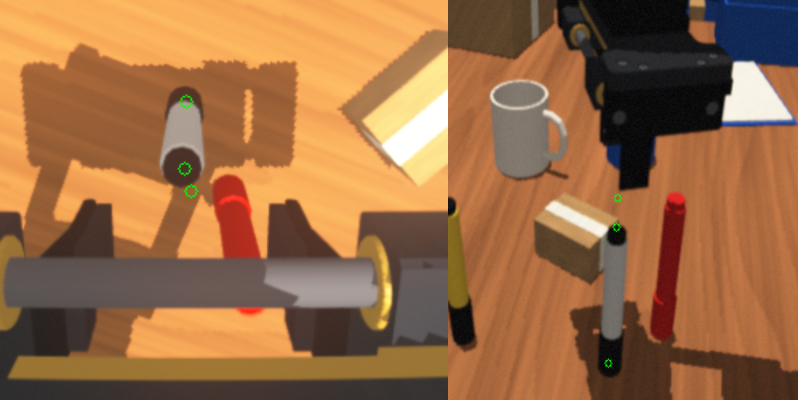

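Projected marker axis and TCP line up with the pictures (plug at (316,256), red clear of the finger paths). Descend and grip.

>>> arm_command:
  targets:
    - [0.1,-0.3,1.5,0,5]
    - [0.1,-0.3,3.5,0,5]
    - [0.1,-0.3,5.5,0,5]
    - [0.1,-0.3,7.4,0,5]
    - [0.1,-0.3,7.4,0,5]

```text
time: 3.42
position: [0.4667, 0.1472, 0.1011]
tool_rot: [0.982, 0.187, -0.001, 0.0]
ft_force: [-0.0, -0.2, 0.7]
grip_width: 0.0501
```

```bash
python3 -c "
from h import *
togo([.467,.146,.10]); snap('wrist','w3');snap('side','s3')
a=load('w3')['p'][150:400,180:480];b=load('s3')['p'][100:400,200:500]
cv2.imwrite('pics/c3.png',np.hstack([cv2.resize(a,(448,373)),cv2.resize(b,(350,373))])[:,:,::-1])"
```

```text
t 3.425 pos [0.4667 0.1472 0.1011] go cm [-0.02  0.12  0.11] f [-0.02 -0.22  0.66] w 0.0501 q [ 0.08  0.49  1.85 -0.    0.81  1.27]
```

View pics/c3.png

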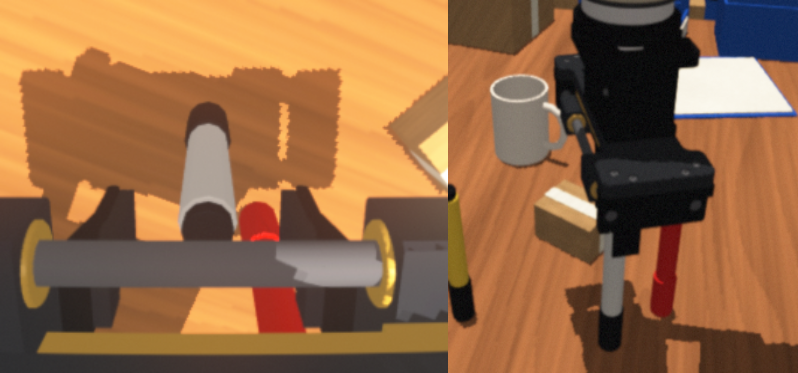

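The marker is centred between the fingers, so close.

>>> arm_command:
  targets:
    - [0,0.1,0,0,3]
    - [0,0.1,0,0,2.4]
    - [0,0.1,0,0,1.5]
    - [0,0.1,0,0,1.5]
    - [0,0.1,0,0,1.5]
  newtons: 20

```text
time: 4.15
position: [0.4677, 0.1475, 0.1016]
tool_rot: [0.982, 0.187, 0.0, -0.0]
ft_force: [-0.1, -0.3, 1.1]
grip_width: 0.0188
```

>>> arm_command:
  targets:
    - [0,0,-1,0,1.5]
    - [0,0,-3,0,1.5]
    - [0,0,-6,0,1.5]
    - [0,0,-10,0,1.5]
    - [0,0,-14,0,1.5]

```text
time: 4.78
position: [0.4672, 0.1474, 0.243]
tool_rot: [0.982, 0.187, -0.0, 0.0]
ft_force: [0.8, 0.8, -0.7]
grip_width: 0.0186
```

```bash
python3 -c "
from h import *
togo([.485,-.206,.245]); snap('wrist','w4');snap('side','s4')
a=load('w4')['p'];b=load('s4')['p'][0:450,200:600]
cv2.imwrite('pics/c4.png',np.hstack([cv2.resize(a,(450,337)),cv2.resize(b,(350,337))])[:,:,::-1])"
```

```text
t 4.775 pos [0.4672 0.1474 0.243 ] go cm [-11.35  33.52  -0.2 ] f [ 0.78  0.77 -0.66] w 0.0186 q [ 0.08  0.28  1.69 -0.    1.17  1.27]
```

View pics/c4.png

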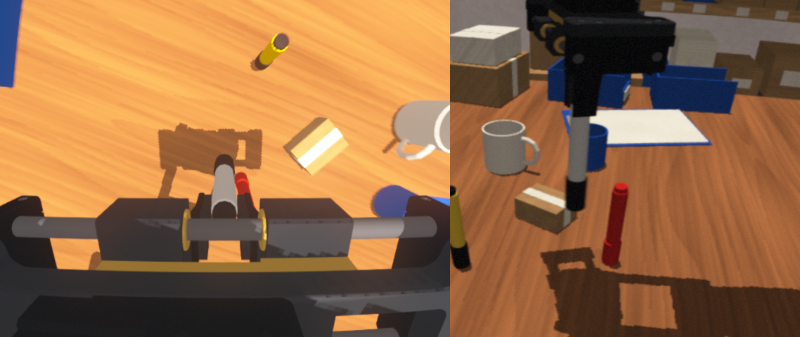

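The white marker is held upright (opening 18.6 mm), with its foot about 0.142 m up. Carry it to the cup.

>>> arm_command:
  targets:
    - [0,0,-2,0,1.5]
    - [-1.2,3.5,-2,0,1.5]
    - [-3,9,-2,0,1.5]
    - [-5,14.5,-2,0,1.5]
    - [-6.8,20,-2,0,1.5]

```text
time: 5.5
position: [0.4771, -0.065, 0.2609]
tool_rot: [0.982, 0.187, -0.001, -0.0]
ft_force: [2.3, 0.0, -0.1]
grip_width: 0.0189
```

>>> arm_command:
  targets:
    - [-1.5,4.5,0,0,1.5]
    - [-3,9,0,0,1.5]
    - [-4.2,12.3,0,0,1.5]
    - [-4.6,13.5,0,0,1.5]
    - [-4.6,13.5,0,0,1.5]

```text
time: 6.12
position: [0.4844, -0.2058, 0.2608]
tool_rot: [0.982, 0.187, -0.0, -0.001]
ft_force: [0.1, 0.5, 0.3]
grip_width: 0.0194
```

```bash
python3 -c "
from h import *
togo([.485,-.206,.20]); snap('wrist','w5');snap('side','s5');snap('top','t5')
a=load('w5')['p'];b=load('s5')['p'][0:450,200:600]
cv2.imwrite('pics/c5.png',np.hstack([cv2.resize(a,(450,337)),cv2.resize(b,(350,337))])[:,:,::-1])
t=load('t5');P=pts(t,win(405,474,244,310));P=P[(P[:,2]>.075)&(P[:,2]<.095)];print(len(P),P.min(0),P.max(0))
s=load('s5');h=cv2.cvtColor(s['p'],cv2.COLOR_RGB2HSV);print()
P=pts(s,win(334,384,165,228));P=P[(P[:,2]>.02)&(P[:,2]<.09)];print(P.min(0),P.max(0))"
```

```text
t 6.125 pos [ 0.4844 -0.2058  0.2608] go cm [0.05 0.05 6.08] f [0.14 0.5  0.31] w 0.0194 q [-0.61  0.31  1.58  0.    1.25  0.58]
138 [ 0.45259911 -0.19741137  0.07539274] [ 0.50371729 -0.17215928  0.0896385 ]

[ 0.44805978 -0.24225598  0.02007401] [ 0.51925362 -0.16789475  0.08452605]
```

View pics/c5.png

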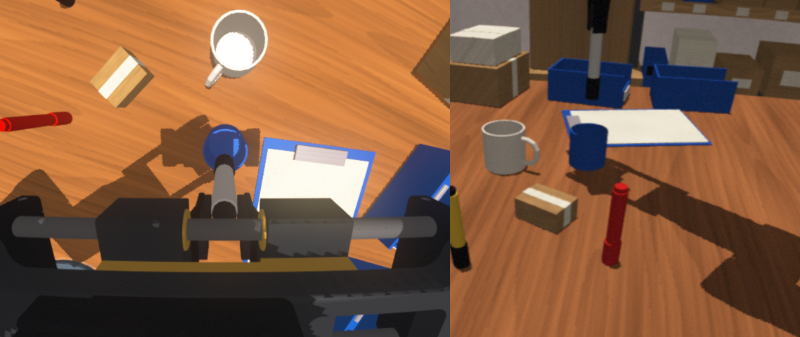

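View pics/t5.png

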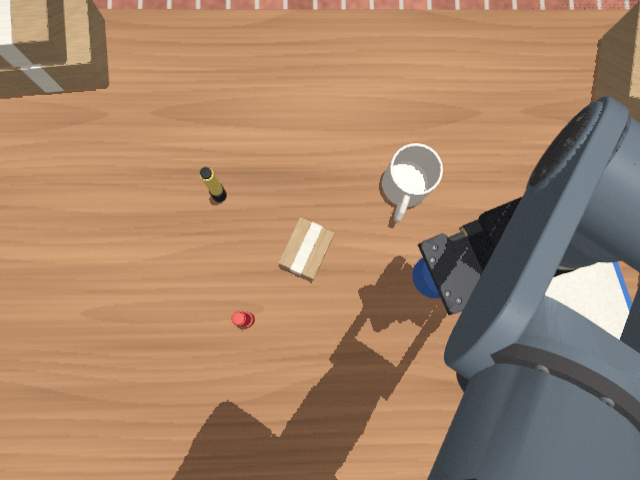

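The marker is over the cup mouth and the mug, yellow and red are unmoved. Lower in stages.

>>> arm_command:
  targets:
    - [0,0,2.5,0,1.5]
    - [0,0,5,0,1.5]
    - [0,0,7,0,1.5]
    - [0,0,9,0,1.5]
    - [0,0,9.5,0,1.5]

```text
time: 6.9
position: [0.4841, -0.2041, 0.1655]
tool_rot: [0.982, 0.188, -0.001, -0.001]
ft_force: [-0.2, 0.6, -0.6]
grip_width: 0.0188
```

```bash
python3 -c "
from h import *
togo([.485,-.206,.107]); snap('wrist','w6');snap('side','s6')
a=load('w6')['p'][150:390,180:500];b=load('s6')['p'][50:275,200:500]
cv2.imwrite('pics/c6.png',np.hstack([cv2.resize(a,(400,300)),cv2.resize(b,(400,300))])[:,:,::-1])"
```

```text
t 6.9 pos [ 0.4841 -0.2041  0.1655] go cm [0.03 0.22 5.85] f [-0.18  0.63 -0.63] w 0.0188 q [-0.61  0.43  1.7   0.    1.01  0.58]
```

View pics/c6.png

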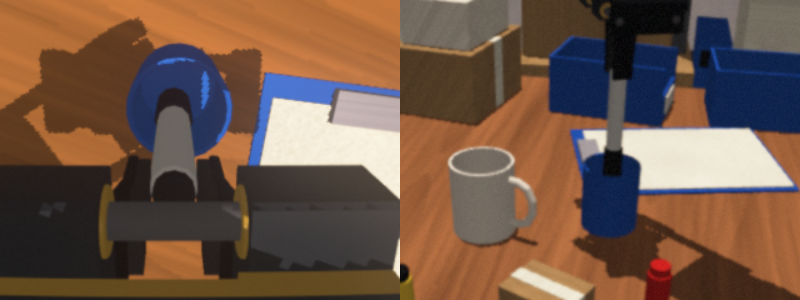

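The cap has entered the cup mouth near the centre. Continue down to the floor, gently.

>>> arm_command:
  targets:
    - [0,0.1,1.5,0,1.5]
    - [0,0.1,3,0,1.5]
    - [0,0.1,4.5,0,1.5]
    - [0,0.1,5.2,0,1.5]
    - [0,0.1,5.5,0,1.5]

```text
time: 7.62
position: [0.485, -0.2069, 0.1107]
tool_rot: [0.982, 0.187, -0.0, -0.0]
ft_force: [0.1, 0.6, -1.3]
grip_width: 0.0188
```

>>> arm_command:
  targets:
    - [0,0,0.1,0,1.5]
    - [0,0,0.2,0,1.5]
    - [0,0,0.3,0,1.5]
    - [0,0,0.3,0,1.5]

```text
time: 8.12
position: [0.4853, -0.207, 0.1086]
tool_rot: [0.982, 0.187, 0.0, 0.0]
ft_force: [-0.1, -0.1, -0.4]
grip_width: 0.0186
```

>>> arm_command:
  targets:
    - [0,0,0.1,0,1.5]
    - [0,0,0.2,0,1.5]
    - [0,0,0.2,0,1.5]

```text
time: 8.5
position: [0.4854, -0.2071, 0.1066]
tool_rot: [0.982, 0.187, 0.0, 0.0]
ft_force: [0.2, 0.3, 1.2]
grip_width: 0.0193
```

```bash
python3 -c "
from h import *
togo([.485,-.206,.107]); snap('wrist','w7');snap('side','s7')
a=load('w7')['p'][150:390,180:500];b=load('s7')['p'][50:275,200:500]
cv2.imwrite('pics/c7.png',np.hstack([cv2.resize(a,(400,300)),cv2.resize(b,(400,300))])[:,:,::-1])"
```

```text
t 8.5 pos [ 0.4854 -0.2071  0.1066] go cm [ 0.   -0.12 -0.04] f [0.24 0.31 1.23] w 0.0193 q [-0.62  0.52  1.76 -0.    0.87  0.58]
```

View pics/c7.png

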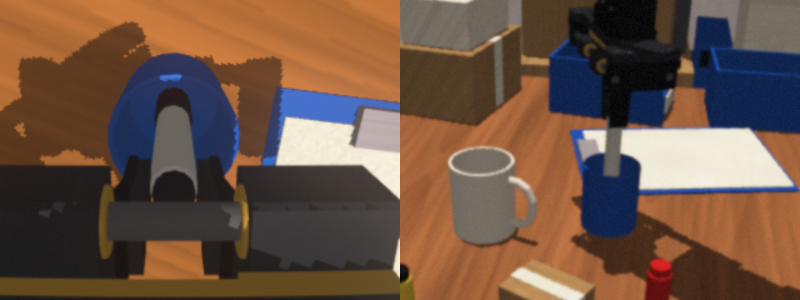

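>>> arm_command:
  targets:
    - [0,0,0.1,0,1.5]
    - [0,0,0.1,0,1.5]

```text
time: 8.85
position: [0.486, -0.2075, 0.1065]
tool_rot: [0.982, 0.187, 0.001, 0.001]
ft_force: [-0.9, 0.4, 7.3]
grip_width: 0.0187
```

Floor contact (7 N up). Release slowly and rise.

>>> arm_command:
  targets:
    - [0,0,-0.1,0,1.8]
    - [0,0,-0.1,0,2.2]
    - [0,0,-0.1,0,2.8]
    - [0,0,-0.1,0,4]
    - [0,0,-0.1,0,5.5]
  newtons: 5

```text
time: 9.48
position: [0.4852, -0.2069, 0.1063]
tool_rot: [0.982, 0.187, -0.0, -0.0]
ft_force: [-0.5, 0.7, 0.3]
grip_width: 0.0406
```

```bash
python3 -c "
from h import *
togo([.485,-.206,.107]); snap('wrist','w8');snap('side','s8')
a=load('w8')['p'][150:390,180:500];b=load('s8')['p'][50:275,200:500]
cv2.imwrite('pics/c8.png',np.hstack([cv2.resize(a,(400,300)),cv2.resize(b,(400,300))])[:,:,::-1])"
```

```text
t 9.475 pos [ 0.4852 -0.2069  0.1063] go cm [ 0.02 -0.09 -0.07] f [-0.51  0.7   0.27] w 0.0406 q [-0.62  0.52  1.76 -0.    0.87  0.58]
```

View pics/c8.png

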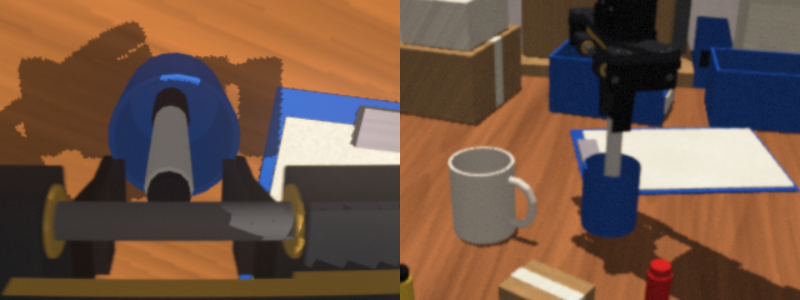

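The marker stands free and upright between the open fingers. Go straight up, then away.

>>> arm_command:
  targets:
    - [0,0,0,0,6]
    - [0,0,-1.5,0,6]
    - [0,0,-4,0,6]
    - [0,0,-8,0,6]
    - [0,0,-13,0,6]

```text
time: 10.2
position: [0.4847, -0.2066, 0.238]
tool_rot: [0.982, 0.187, -0.0, -0.0]
ft_force: [1.8, -0.9, -0.5]
grip_width: 0.0598
```

>>> arm_command:
  targets:
    - [-4,4,0,0,6]
    - [-8,8,0,0,6]
    - [-12,12,0,0,6]
    - [-12,12,0,0,6]

```text
time: 10.7
position: [0.4166, -0.3668, 0.2376]
tool_rot: [0.983, 0.185, 0.0, 0.002]
ft_force: [-0.0, 1.4, 0.2]
grip_width: 0.0603
```

```bash
python3 -c "
from h import *
togo([.485,-.206,.107]); snap('top','t9');snap('side','s9')
a=load('t9')['p'];b=load('s9')['p'][50:275,200:500]
cv2.imwrite('pics/c9.png',np.hstack([cv2.resize(a,(400,300)),cv2.resize(b,(400,300))])[:,:,::-1])
s=load('s9');P=pts(s,win(334,384,165,228));P=P[(P[:,2]>.02)&(P[:,2]<.083)];print(P.min(0),P.max(0))
P=pts(s,win(330,390,80,200));P=P[(P[:,2]>.09)&(P[:,2]<.18)&(P[:,1]>-.3)];print(len(P),P.min(0),P.max(0))
"
```

```text
t 10.7 pos [ 0.4166 -0.3668  0.2376] go cm [ 12.21 -12.54  13.02] f [-0.01  1.37  0.2 ] w 0.0603 q [-0.92  0.38  1.55 -0.    1.21  0.28]
[ 0.44824187 -0.23904748  0.02001174] [ 0.51933328 -0.16745809  0.08297716]
474 [ 0.47385979 -0.21292993  0.09024494] [ 0.49338758 -0.19152264  0.15532409]
```

View pics/c9.png

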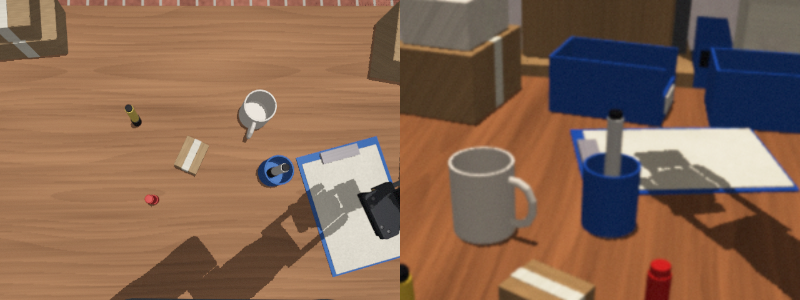

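The marker stands upright in the cup with its top at 0.155 m, which is the 5 mm floor plus 150 mm. The cup, mug and yellow marker have not moved, and the arm is clear.

```bash
python3 -c "
from rig import robot
print(robot.hand_in())"
```

```text
the job is handed in; nothing more can be done
None
```

The white marker is standing cap down on the floor of the blue cup, and I handed the job in at about 10.8 s of the 40 s allowed; no verdict was reported. I gripped it by the barrel and carried it to the cup. I lowered it while still held until the wrist force rose to 7 N at the expected height, then opened the fingers and backed off.

- **Marker:** in the last pictures its top is at 0.155 m, which is the 5 mm floor plus its 150 mm length. It stands nearly upright, within about 10 mm of the cup's axis.
- **Cup:** upright, and where it was to within the 2 mm measuring accuracy.
- **Bystanders:** the yellow marker, the mug and the red look-alike looked unmoved. I judged this from the pictures and did not measure their positions again.
- **Robot:** the gripper is clear, about 17 cm from the cup.

No check failed or disagreed.

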